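# Hang the second feed cup on the drying hook

### The arm

A 6-joint arm with a two-finger parallel gripper is mounted at the origin on the work surface. World frame = base frame: x ahead of the robot, y to its left, z up, the work surface at z = 0. Lengths are in m, angles in rad, forces in N, time in s.
With the tool pointing down it reaches from about 0.25 to 0.775 m from the base axis. Payload 4 kg.
Tool frame: the origin (TCP) lies midway between the tips of the shut fingers; the grasp point (between the pads) lies ctrl.pinch_z behind it (ctrl.pinch_z is the distance from the TCP to the grasp point, in m); z points along the fingers, y is the direction in which the jaws open and shut (so a half turn about z gives the same grasp; the last joint's range is limited). The gripper opens to 85 mm and grips with 20 to 120 N. Pads are 22 mm wide; open, the fingers measure 114 mm over their backs; the gripper's body (76 mm by 85 mm) begins 54 mm behind the grasp point. The pads swing forward as they close: fully open they stand 13 mm farther back than shut.
Start: joints at [1.013, 0.087, 1.371, -0, 1.684, -0.103], TCP at [0.242, 0.494, 0.203] pointing down, gripper open.
Joint ranges: [-3.1, 3.1], [-0.76, 2.03], [0.27, 2.55], [-1.08, 4.22], [0.17, 2.65], [-2.57, 2.57]. Speed limits (rad/s): [2.79, 2.79, 3.14, 3.14, 3.14, 3.14].

### API

Orientations are given as a rotation vector (axis times angle).
In Python, from station import ctrl gives the robot as it stands.
- The arm moves only by the tool move_arm, never from a script. Its argument "rows" is a list of rows, each a list of 7 numbers: the turn, a rotation vector about the tool's x, y, z in rad, then the shift along the tool's x, y, z in cm, then the finger opening in cm, from 0 to 8.54. In form: [[ax, ay, az, x, y, z, jaw], ...]. A call has exactly 5 rows; each row is the pose to reach, as a shift and turn from the pose commanded when the call began, along the tool's axes at that moment; what a row does not reach only later rows make up. A row lasts 1/10 s, in which the tool goes at most 50 mm and 8.59 degrees, less where a joint would pass 70% of its speed; a pose out of reach is approached as far as the arm can. A call with a gripper value outside its range is refused whole. The fingers move at their own pace and stop on an object; "squeeze" is the grip in N (left out, the last holds). Time passes only in rows, so rows that repeat a pose let the fingers close, or fill a call up. It gives the time, the measured TCP pose, the force and the opening at its end, in the units of the state.
- ctrl.read_state(): the state, without advancing time (a new reading comes with each control period).
- ctrl.get_image(name): name is "scene" or "top" or "wrist"; returns a dict with "pixels" (384x512x3 uint8, blue, green, red), "intrinsics" (3x3 intrinsics, pixels), "dist" ([k1, k2, p1, p2, k3] as OpenCV has them; the pictures are not rectified), "R" (3x3) and "t" (3): a world point X has camera coordinates R X + t; the wrist camera has in their place "hand_eye" (4x4, takes a point from camera to tool coordinates, whose origin is the TCP and whose axes are the flange's). Camera axes: x right, y down, z forward; pixel columns grow to the right and rows downward; lengths in m; the calibration is good to about 2 mm. A picture is of the moment at which its call begins: read the wrist's pose just before it. There is no depth.
- ctrl.close_job(): hands the job in, once; it reports no verdict.
The state is a dict: "time": time; "joint_positions": joint angles; "joint_velocities": joint speeds; "joint_efforts": joint torques, N m; "ee_pos": TCP position; "tcp_rot": TCP orientation; "ft_force": force on the tool from outside, world axes, zero at the start; "torque": the same for the moment, N m; "width": finger opening in m.
Only numpy, scipy, OpenCV 4.12 (cv2) and the standard library are available. Lean on these libraries where they do the work, as an engineer would, in place of code of your own. Each camera call takes 0.05 s, during which the arm holds its last target. There are 200 camera calls.

### The job

A clean feed cup with a green handle already hangs on the drying hook. Hang the cup with the blue handle on the same hook, beside it: by its handle, over the arm between the green cup and the upturned tip, so that it hangs there straight and still. Do not knock the green cup off or shove it along, and leave the orange-handled cup standing where it is.

Things in the scene. Friction and masses are not known exactly. Their poses are not given: they have to be found in the camera images.
- cup_blue: Cup to hang (mm): steel, 64 dia, 50 high, stands upright. Origin: underside centre, z up. Rigid blue stirrup handle, 20 wide in y: legs at x +-34, flat bridge 36 long, underside 110, top 114 above origin; window 60 high over the rim, 64 wide (36 at the bridge), open along y. Grip tab on the bridge: 12 thick in x, 30 in y, z 114 to 152: pinch there. Half turn looks the same. 0.1 to 0.2 kg.
- drying_hook: Fixed steel hook (mm). Origin on the table at the axis of its post (18 dia, 203 high; white drip tray 12 high at its foot), z up. Flat arm along own -y, 16 wide, z 180 to 190, ends 190 from the axis in an upturned tip (last 8 mm, top z 206). Green cup hangs 45 to 60 from the axis; hang blue about 145 out (free: 125 to 170). A hung cup's bridge lies on the arm, its underside 80 above the table.
- cup_green: Same cup with a green handle, already hanging on the arm near the post, the arm through its window along its y. Loose: it can slide, swing or be knocked off. Origin: centre of its underside, z up.
- cup_orange: Bystander: same cup with an orange handle, standing loose and upright on the table, 120 mm or more from the blue cup; the two swap places at random. Its tab's top is 152 mm above the table. Origin: centre of its underside, z up.

How it is judged:
By the outcome, as a careful person would: the job done as asked, in the order asked, and still so for the second after the job is handed in, with the robot touching nothing.
It also fails if it takes over 42 s, if anything falls off the work surface, if the arm or the gripper's body presses on something with over 40 N, if the wrist force passes 120 N, or if a joint passes its speed limit or range.

## Working session

There is one attempt and no reset: what is moved stays moved. The work goes in short steps, Python scripts to look and compute and a tool call to move; the robot and the scene stay as the last step left them, time stands still between calls to the robot, and variables do not carry over. Pictures are saved under pics/ and viewed, about 8 in all and at most 12, crops included, and the job is handed in when it is done.

Besides the shell and the picture viewer there is one more tool, called after "Request:" by a JSON object that holds its "fn" and its "kwargs". move_arm: Moves the arm, as the interface text tells. Its arguments: {"type":"object","properties":{"rows":{"type":"array"},"squeeze":{"type":"number"}},"required":["rows"]}

```bash
ls; mkdir -p pics
cat > h.py <<'E'
import numpy as np, cv2
from station import ctrl
from scipy.spatial.transform import Rotation as Ro
def cam(name):
    s=ctrl.read_state(); im=ctrl.get_image(name)
    K=np.array(im["intrinsics"]);d=np.array(im["dist"],float)
    if name=="wrist":
        T=np.eye(4);T[:3,:3]=Ro.from_rotvec(s["tcp_rot"]).as_matrix();T[:3,3]=s["ee_pos"]
        M=np.linalg.inv(T@np.array(im["hand_eye"]));R,t=M[:3,:3],M[:3,3]
    else: R,t=np.array(im["R"]),np.array(im["t"])
    return dict(px=np.array(im["pixels"]),K=K,d=d,R=R,t=t)
def ray(c,uv):
    p=cv2.undistortPoints(np.array(uv,float).reshape(-1,1,2),c["K"],c["d"]).reshape(-1,2)
    v=np.c_[p,np.ones(len(p))]@c["R"]; return -c["R"].T@c["t"],v
def plane(c,uv,z):
    o,v=ray(c,uv); return o+v*((z-o[2])/v[:,2])[:,None]
def proj(c,X):
    return cv2.projectPoints(np.array(X,float).reshape(-1,1,3),cv2.Rodrigues(c["R"])[0],c["t"],c["K"],c["d"])[0].reshape(-1,2)
def tri(c1,u1,c2,u2):
    o1,v1=ray(c1,u1);o2,v2=ray(c2,u2);v1=v1[0];v2=v2[0]
    A=np.c_[v1,-v2];s=np.linalg.lstsq(A,o2-o1,rcond=None)[0]
    a=o1+s[0]*v1;b=o2+s[1]*v2;return (a+b)/2,np.linalg.norm(a-b)
E
python3 - <<'E'
from h import *
s=ctrl.read_state();print(s,ctrl.pinch_z)
for n in("scene","top"):
    c=cam(n);cv2.imwrite(f"pics/{n}1.png",c["px"]);print(n,-c["R"].T@c["t"],c["R"])
    np.save(f"{n}1.npy",c,allow_pickle=True)
E
```

```text
pics
{'time': 0.0, 'joint_positions': array([ 1.01290657e+00,  8.79492512e-02,  1.37228424e+00, -1.52112159e-05,
        1.68356764e+00, -1.03083355e-01]), 'joint_velocities': array([ 2.81164479e-04, -5.56739646e-05, -8.08035855e-04,  1.28534454e-05,
        1.23702601e-03, -4.63504888e-04]), 'joint_efforts': array([-4.87389279e-04, -3.51864266e+01, -3.13276005e+01, -2.15821442e-04,
        1.07709560e-02, -1.66246878e-05]), 'ee_pos': array([0.24131115, 0.49361208, 0.20152711]), 'tcp_rot': array([-0.70811071, -3.06002618,  0.00328831]), 'ft_force': array([ 0.23745816, -0.06370697, -0.91223064]), 'torque': array([ 0.02560791, -0.03904993,  0.02479443]), 'width': 0.08550453863693856} 0.0187
scene [ 0.90949475 -0.55798836  0.96567195] [[ 0.81367593  0.58114268  0.01430606]
 [ 0.48380326 -0.66333417 -0.57089596]
 [-0.3222823   0.47144562 -0.82089777]]
top [ 0.43261505 -0.03007961  1.0270231 ] [[-0.02463363 -0.99968803  0.00412556]
 [-0.99495549  0.02411516 -0.09737568]
 [ 0.09724582 -0.00650346 -0.99523915]]
```

View pics/scene1.png

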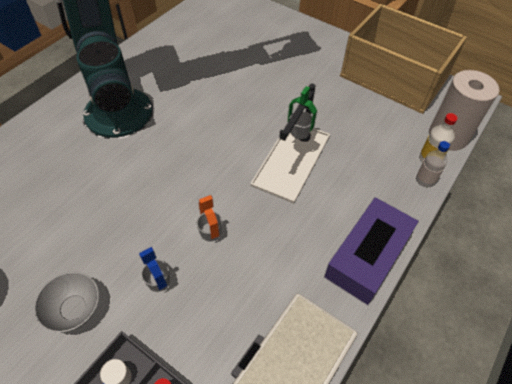

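View pics/top1.png

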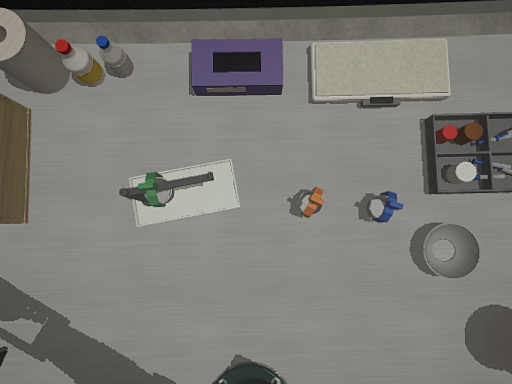

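The scene view shows blue at (155,270), orange at (209,218), and green on the hook at (303,110). In the top view blue is at (383,206), orange at (313,202), the hook post at (127,192) and its tip at (212,177).

Run:
```python
from h import *
T=np.load("top1.npy",allow_pickle=True).item();S=np.load("scene1.npy",allow_pickle=True).item()
a=cv2.resize(T["px"][150:240,110:260],None,fx=5,fy=5,interpolation=cv2.INTER_CUBIC)
b=cv2.resize(T["px"][180:230,360:410],None,fx=5,fy=5,interpolation=cv2.INTER_CUBIC)
d=cv2.resize(S["px"][235:300,130:190],None,fx=5,fy=5,interpolation=cv2.INTER_CUBIC)
e=np.zeros((600,800,3),np.uint8);e[:450,:750]=a
cv2.imwrite("pics/c1.png",e[:450,:750])
f=np.zeros((325,560,3),np.uint8);f[:250,:250]=b;f[:,260:]=d;cv2.imwrite("pics/c2.png",f)
```

```text
(no output)
```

View pics/c1.png

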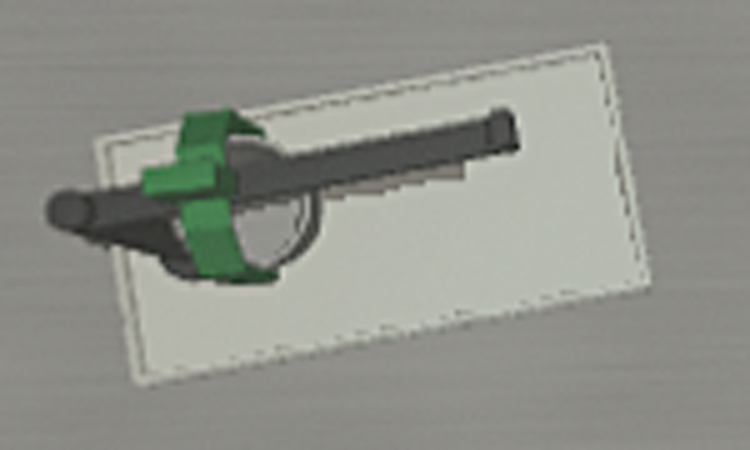

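View pics/c2.png

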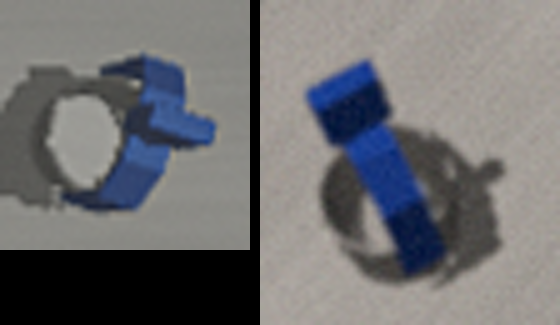

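Crop 1: post top at about (124,192) and tip top at about (210,176). Crop 2: the blue tab's top face has its centre at about (396,204) in top and (147,253) in scene.

Run:
```python
from h import *
T=np.load("top1.npy",allow_pickle=True).item();S=np.load("scene1.npy",allow_pickle=True).item()
q=lambda u,o:np.array([[u[0]/5+o[0],u[1]/5+o[1]]])-0.4
post=plane(T,q((70,210),(110,150)),.203)[0];tip=plane(T,q((501,130),(110,150)),.206)[0]
print("post",post,"tip",tip,"len",np.hypot(*(tip-post)[:2]),"yaw",np.degrees(np.arctan2(*(tip-post)[1::-1])))
g=plane(T,q((180,180),(110,150)),.232)[0];print("green tab",g,np.hypot(*(g-post)[:2]))
print(tri(T,q((181,118),(360,180)),S,q((86,90),(130,235))))
e=[plane(S,q((x-260,y),(130,235)),.152)[0] for x,y in((308,92),(370,60),(385,90),(320,117))];print(np.round(e,4),np.mean(e,0))
d=e[1]-e[0];print("tab dir",np.degrees(np.arctan2(d[1],d[0])),np.linalg.norm(d))
d=e[2]-e[3];print("tab dir",np.degrees(np.arctan2(d[1],d[0])),np.linalg.norm(d))
# cup base circle check & orange tab top
for n,c in(("T",T),("S",S)):
    h=cv2.cvtColor(c["px"],cv2.COLOR_BGR2HSV);m=cv2.inRange(h,(5,150,90),(15,255,255))
    ys,xs=np.nonzero(m);k=(ys>150)&(ys<250)&(xs>190)&(xs<330);print(n,xs[k].mean(),ys[k].mean(),plane(c,[[xs[k].mean(),ys[k].mean()]],.12))
R=Ro.from_rotvec(ctrl.read_state()["tcp_rot"]).as_matrix();print(R)
```

```text
post [0.52261422 0.25016802 0.203     ] tip [0.55192113 0.06897982 0.206     ] len 0.1835430753736668 yaw -80.81207441143526
green tab [0.53064711 0.19620698 0.232     ] 0.05455567757518007
(array([ 0.48785065, -0.34086634,  0.14602556]), np.float64(3.6494119794679933e-05))
[[ 0.4788 -0.3524  0.152 ]
 [ 0.4893 -0.3263  0.152 ]
 [ 0.504  -0.3329  0.152 ]
 [ 0.4909 -0.3579  0.152 ]] [ 0.49074275 -0.34237061  0.152     ]
tab dir 68.20328885975698 0.028150309008978896
tab dir 62.274033924043984 0.028152263045168786
T 313.78879310344826 201.33620689655172 [[ 0.49832009 -0.16113625  0.12      ]]
S 209.3955773955774 214.65356265356266 [[ 0.52258775 -0.17906484  0.12      ]]
[[-8.98359670e-01  4.39259279e-01 -1.09051734e-03]
 [ 4.39260576e-01  8.98358047e-01 -1.72197676e-03]
 [ 2.23280756e-04 -2.02597575e-03 -9.99997923e-01]]
```

```bash
cat >> h.py <<'E'
def delta(p,ang):
    "turn and shift (tool axes, rad and cm) from the present pose to TCP p, tool x at world angle ang deg, pointing down"
    s=ctrl.read_state();R=Ro.from_rotvec(s["tcp_rot"]).as_matrix()
    a=np.radians(ang);x=np.array([np.cos(a),np.sin(a),0]);z=np.array([0,0,-1.]);G=np.c_[x,np.cross(z,x),z]
    print("now",np.round(s["ee_pos"],4),"ang",np.round(np.degrees(np.arctan2(R[1,0],R[0,0])),2))
    print("turn",np.round(Ro.from_matrix(R.T@G).as_rotvec(),3),"shift cm",np.round(R.T@(np.array(p)-s["ee_pos"])*100,2))
E
python3 -c "
from h import *
delta([.46,-.31,.33],67)"
```

```text
now [0.2413 0.4937 0.2016] ang 153.94
turn [-2.000e-03  1.000e-03  1.517e+00] shift cm [-54.94 -62.62 -12.72]
```

Request:
{"fn": "move_arm", "kwargs": {"rows": [[0,0,0.12,0,0,-4.5,8.5],[0,0,0.24,0,0,-9,8.5],[0,0,0.36,-2,-2,-12.7,8.5],[0,0,0.48,-5,-5.5,-12.7,8.5],[0,0,0.6,-8,-9,-12.7,8.5]]}}

```text
time: 0.6
ee_pos: [0.2744, 0.3775, 0.3309]
tcp_rot: [1.585, 2.711, 0.004]
ft_force: [1.7, 0.1, -0.1]
width: 0.0851
```

```bash
python3 -c "
from h import *
delta([.46,-.31,.33],67)"
```

```text
now [0.2744 0.3775 0.3309] ang 119.38
turn [ 0.002 -0.002  0.914] shift cm [-6.901e+01 -1.755e+01  1.000e-02]
```

Request:
{"fn": "move_arm", "kwargs": {"rows": [[0,0,0.13,-4.5,-1.2,0,8.5],[0,0,0.26,-9,-2.4,0,8.5],[0,0,0.39,-13.5,-3.5,0,8.5],[0,0,0.52,-18,-4.7,0,8.5],[0,0,0.65,-22.5,-5.9,0,8.5]]}}

```text
time: 1.1
ee_pos: [0.3334, 0.1516, 0.3293]
tcp_rot: [-2.37, -2.062, 0.0]
ft_force: [1.2, 0.3, 0.7]
width: 0.0849
```

```bash
python3 -c "
from h import *
delta([.46,-.31,.33],67)"
```

```text
now [0.3334 0.1516 0.3293] ang 82.06
turn [-0.     0.     0.263] shift cm [-43.96  18.91  -0.07]
```

Request:
{"fn": "move_arm", "kwargs": {"rows": [[0,0,0.06,-4.5,1.9,0,8.5],[0,0,0.12,-9,3.9,0,8.5],[0,0,0.18,-13.5,5.8,0,8.5],[0,0,0.24,-18,7.7,0,8.5],[0,0,0.26,-22.5,9.7,0,8.5]]}}

```text
time: 1.6
ee_pos: [0.3995, -0.0847, 0.3295]
tcp_rot: [-2.615, -1.741, -0.001]
ft_force: [0.0, 0.3, 0.4]
width: 0.0852
```

```bash
python3 -c "
from h import *
delta([.46,-.31,.33],67)"
```

```text
now [ 0.3995 -0.0847  0.3295] ang 67.31
turn [ 0.    -0.     0.005] shift cm [-18.46  14.27  -0.06]
```

Request:
{"fn": "move_arm", "kwargs": {"rows": [[0,0,0,-4,3.0,0,8.5],[0,0,0,-8,6,0,8.5],[0,0,0,-12,9.2,0,8.5],[0,0,0,-16,12.3,0,8.5],[0,0,0,-18.5,14.3,0,8.5]]}}

```text
time: 2.1
ee_pos: [0.4606, -0.3115, 0.3279]
tcp_rot: [-2.614, -1.739, 0.002]
ft_force: [0.5, 0.2, -0.4]
width: 0.0854
```

Run:
```python
from h import *
delta([.49,-.34,.25],67)
c=cam("wrist");np.save("w1.npy",c,allow_pickle=True);cv2.imwrite("pics/w1.png",c["px"])
print(-c["R"].T@c["t"],proj(c,[[.49,-.3415,.152],[.49,-.3415,0]]))
```

```text
now [ 0.4606 -0.3115  0.3279] ang 67.29
turn [-0.002 -0.     0.005] shift cm [-1.5   3.83  7.78]
[ 0.48756309 -0.24670345  0.49982401] [[290.91625326 179.52530473]
 [281.22891263 157.01228479]]
```

View pics/w1.png

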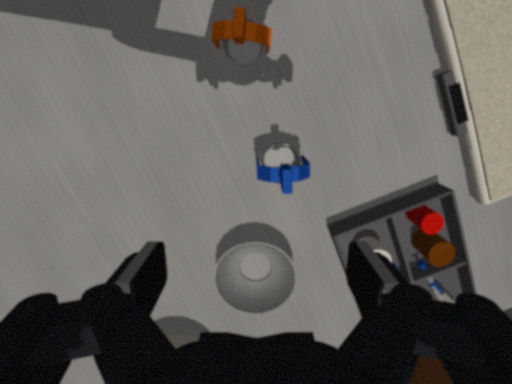

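Wrist view: blue tab at about (286,180), orange above it at (240,35), with blue almost aligned to the jaws.

Run:
```python
import numpy as np,cv2
c=np.load("w1.npy",allow_pickle=True).item()
cv2.imwrite("pics/w1c.png",cv2.resize(c["px"][135:200,245:325],None,fx=9,fy=9,interpolation=cv2.INTER_CUBIC))
```

```text
(no output)
```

View pics/w1c.png

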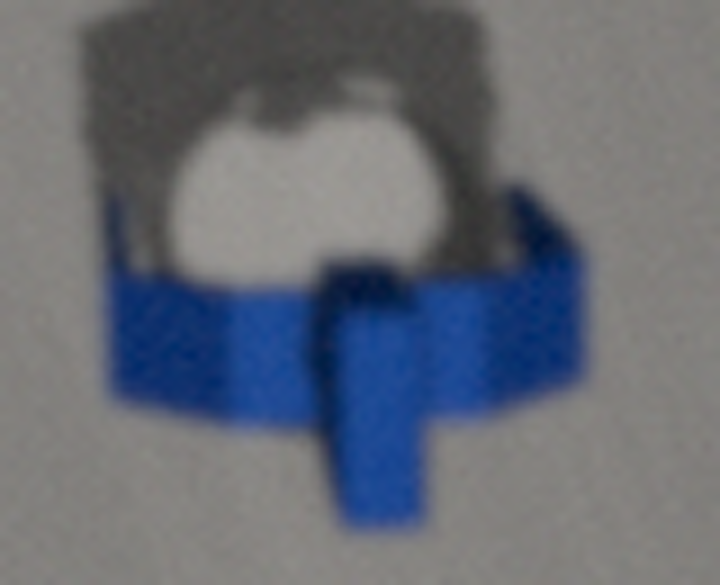

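Crop: tab top quad at about (338,312),(415,305),(425,522),(345,528); bridge flat corners at (230,290),(488,275),(490,412),(230,427), all in crop pixels.

Run:
```python
from h import *
c=np.load("w1.npy",allow_pickle=True).item()
f=lambda L,z:plane(c,(np.array(L)+.5)/9-.5+[245,135],z)
t=f([(338,312),(415,305),(425,522),(345,528)],.152);b=f([(230,290),(488,275),(490,412),(230,427)],.114)
A=lambda v:np.degrees(np.arctan2(v[1],v[0]))%180
print(t.mean(0),A(t[0]-t[3]),A(t[1]-t[2]),np.linalg.norm(t[0]-t[3]),np.linalg.norm(t[1]-t[0]))
print(b.mean(0),(A(b[1]-b[0])+90)%180,(A(b[2]-b[3])+90)%180,A(b[0]-b[3]),np.linalg.norm(b[1]-b[0]))
```

```text
[ 0.48503502 -0.34133166  0.152     ] 70.44562625956348 71.64552956169545 0.028765687659483 0.00984258698648713
[ 0.48547383 -0.34142007  0.114     ] 70.80020635463933 70.79977684059435 68.01138994220581 0.03642802067109286
```

```bash
python3 -c "
from h import *
delta([.486,-.341,.12],70.6)"
```

```text
now [ 0.4612 -0.3154  0.3259] ang 67.08
turn [-0.003  0.002 -0.061] shift cm [-1.35  3.34 20.58]
```

Request:
{"fn": "move_arm", "kwargs": {"rows": [[0,0,-0.03,-0.7,1.7,3,8.5],[0,0,-0.06,-1.3,3.3,6.5,8.5],[0,0,-0.06,-1.3,3.3,10,8.5],[0,0,-0.06,-1.3,3.3,13.5,8.5],[0,0,-0.06,-1.3,3.3,15,8.5]]}}

```text
time: 2.65
ee_pos: [0.4844, -0.3314, 0.1744]
tcp_rot: [-2.553, -1.816, 0.003]
ft_force: [-1.1, -0.1, 1.0]
width: 0.0847
```

Request:
{"fn": "move_arm", "kwargs": {"rows": [[0,0,0,0,0,1,8.5],[0,0,0,0,0,2,8.5],[0,0,0,0,0,2,8.5],[0,0,0,0,0,2,8.5],[0,0,0,0,0,2,8.5]]}}

```text
time: 3.15
ee_pos: [0.4869, -0.3336, 0.1615]
tcp_rot: [2.557, 1.82, 0.001]
ft_force: [0.2, 1.0, 0.4]
width: 0.085
```

Run:
```python
from h import *
delta([.486,-.341,.12],70.6)
c=cam("wrist");cv2.imwrite("pics/w2.png",c["px"]);delta([.486,-.341,.12],70.6)
```

```text
now [ 0.4869 -0.3336  0.1615] ang 70.87
turn [0.003 0.001 0.005] shift cm [-0.73  0.14  4.15]
now [ 0.4868 -0.3335  0.1613] ang 70.86
turn [0.003 0.001 0.005] shift cm [-0.73  0.16  4.13]
```

View pics/w2.png

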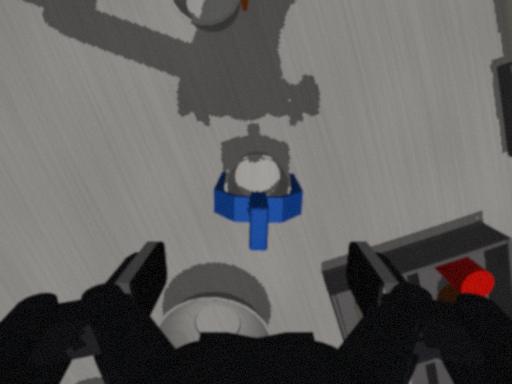

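Run:
```python
from h import *
c=cam("wrist")
m=cv2.inRange(cv2.cvtColor(c["px"],cv2.COLOR_BGR2HSV),(100,120,110),(130,255,255));m[:, :200]=0;m[:,310:]=0
ys,xs=np.nonzero(m&((np.arange(384)>228)&(np.arange(384)<255))[:,None].astype(np.uint8)*255)
print(xs.min(),xs.max(),ys.max())
print(plane(c,[[xs.mean(),ys.max()+.5]],.152),plane(c,[[258.5,206]],.152))
delta([.486,-.341,.12],70.6)
```

```text
250 267 249
[[ 0.48015448 -0.35398346  0.152     ]] [[ 0.49007077 -0.32595862  0.152     ]]
now [ 0.4867 -0.3334  0.1611] ang 70.86
turn [0.002 0.001 0.005] shift cm [-0.73  0.17  4.11]
```

Request:
{"fn": "move_arm", "kwargs": {"rows": [[0,0,0,-0.65,0.1,1,8.5],[0,0,0,-0.65,0.1,2,8.5],[0,0,0,-0.65,0.1,3,8.5],[0,0,0,-0.65,0.1,4.1,8.5],[0,0,0,-0.65,0.1,4.1,8.5]]}}

```text
time: 3.75
ee_pos: [0.4837, -0.3383, 0.1154]
tcp_rot: [-2.555, -1.818, 0.002]
ft_force: [0.2, 0.5, -0.6]
width: 0.0847
```

Request:
{"fn": "move_arm", "kwargs": {"squeeze": 40, "rows": [[0,0,0,0,0,0,6],[0,0,0,0,0,0,3],[0,0,0,0,0,0,0.5],[0,0,0,0,0,0,0.5],[0,0,0,0,0,0,0.5]]}}

```text
time: 4.25
ee_pos: [0.4853, -0.3396, 0.1192]
tcp_rot: [2.559, 1.821, 0.001]
ft_force: [0.4, -0.2, 1.2]
width: 0.0117
```

Request:
{"fn": "move_arm", "kwargs": {"rows": [[0,0,0,0,0,-3,0.5],[0,0,0,0,0,-7,0.5],[0,0,0,0,0,-11,0.5],[0,0,0,0,0,-15,0.5],[0,0,0,0,0,-19,0.5]]}}

```text
time: 4.75
ee_pos: [0.4848, -0.3393, 0.31]
tcp_rot: [-2.559, -1.821, 0.0]
ft_force: [1.4, 0.1, -0.6]
width: 0.0101
```

```bash
python3 -c "
from h import *
delta([.558,-.01,.31],99.2);print(ctrl.read_state()['width'])"
```

```text
now [ 0.4848 -0.3393  0.31  ] ang 70.86
turn [-0.    -0.    -0.495] shift cm [ 3.351e+01 -3.880e+00  1.000e-02]
0.01007360601920026
```

Request:
{"fn": "move_arm", "kwargs": {"rows": [[0,0,-0.05,3,-0.4,0,0.5],[0,0,-0.1,6.5,-0.8,0,0.5],[0,0,-0.15,10,-1.2,0,0.5],[0,0,-0.2,13.5,-1.6,0,0.5],[0,0,-0.25,17,-2,0,0.5]]}}

```text
time: 5.25
ee_pos: [0.5219, -0.171, 0.3084]
tcp_rot: [-2.311, -2.128, 0.0]
ft_force: [0.5, 0.3, -1.4]
width: 0.0101
```

```bash
python3 -c "
from h import *
delta([.558,-.01,.31],99.2);print(ctrl.read_state()['width'],ctrl.read_state()['ft_force'])"
```

```text
now [ 0.5219 -0.171   0.3084] ang 85.29
turn [-0.    -0.    -0.243] shift cm [16.34  2.28 -0.16]
0.01005083046908046 [ 0.4638441   0.28360216 -1.35662485]
```

Request:
{"fn": "move_arm", "kwargs": {"rows": [[0,0,-0.08,4,0.5,0,0.5],[0,0,-0.16,8,1.1,0,0.5],[0,0,-0.24,12,1.7,-0.1,0.5],[0,0,-0.243,15,2.1,-0.1,0.5],[0,0,-0.243,16.3,2.3,-0.1,0.5]]}}

```text
time: 5.75
ee_pos: [0.5586, -0.0091, 0.3094]
tcp_rot: [-2.033, -2.394, -0.001]
ft_force: [0.3, -0.3, -1.2]
width: 0.0097
```

Run:
```python
from h import *
delta([.558,-.01,.31],99.2)
c=cam("wrist");np.save("w3.npy",c,allow_pickle=True)
cv2.imwrite("pics/w3.png",cv2.resize(c["px"],(768,576)))
P=np.array([.5226,.2502]);u=np.array([.16,-.987])
print(proj(c,[[*P,.203],[*(P+.186*u),.206]]))
```

```text
now [ 0.5586 -0.0091  0.3094] ang 99.31
turn [-0.    -0.001  0.002] shift cm [-0.08 -0.07 -0.06]
[[ 266.31172128 -151.65289876]
 [ 264.71406449   96.20337826]]
```

View pics/w3.png

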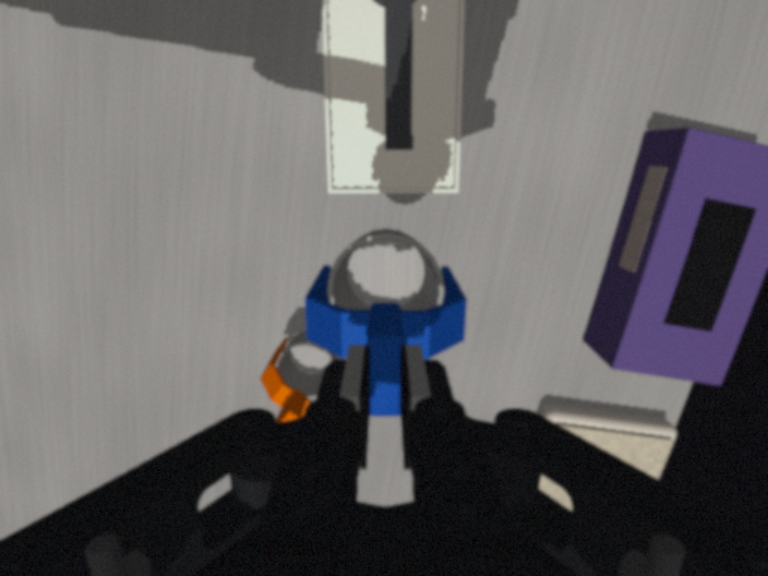

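Wrist view: the cup hangs straight in the fingers; the arm runs down at display column ~399, with its tip at (399,148).

Run:
```python
from h import *
c=np.load("w3.npy",allow_pickle=True).item();s=ctrl.read_state();p=s["ee_pos"][:2]
g=cv2.GaussianBlur(cv2.cvtColor(c["px"],cv2.COLOR_BGR2GRAY),(3,3),0)
C=[]
for r in(5,20,35,50,70,80,92,95):
    row=g[r,245:290];k=np.nonzero(row<70)[0];a,b=k.min()+245,k.max()+245
    z=.19 if r<85 else .206
    q=plane(c,[[a-.5,r],[b+.5,r]],z);C.append(q.mean(0));print(r,a,b,q.mean(0)[:2],np.linalg.norm(q[1]-q[0]))
C=np.array(C)[:6];d=C[0]-C[-1];ang=np.degrees(np.arctan2(d[1],d[0]));print("arm ang",ang)
col=g[85:110,266];print(col);
print("tip end",plane(c,[[266,98.5]],.206),plane(c,[[266,98.5]],.18))
# lateral offset of arm line vs TCP along tool y
R=Ro.from_rotvec(s["tcp_rot"]).as_matrix()
for q in C:print(np.round((R[:2,:2].T@(q[:2]-p))*1000,1))
```

```text
5 259 273 [0.5410727 0.1416679] 0.012780594612872053
20 259 273 [0.54308074 0.1299133 ] 0.012896246980731317
35 259 273 [0.54512091 0.1179879 ] 0.013018081621977134
50 258 273 [0.54676386 0.10580283] 0.014022548409771077
70 257 273 [0.54914665 0.08925324] 0.015103962760220286
80 257 273 [0.55058175 0.08086249] 0.015211559716234356
92 258 274 [0.55285781 0.07021834] 0.014502945531082055
95 258 274 [0.55327709 0.06778152] 0.01453529214089369
arm ang 98.88820912381114
[ 35  36  37  36  35  35  34  34  35  36  36  35  37  49  74 101 115 120
 121 122 121 121 121 121 122]
tip end [[0.55376842 0.06492236 0.206     ]] [[0.55444382 0.06536308 0.18      ]]
[151.1   6.9]
[139.2   6.9]
[127.1   7. ]
[114.8   6.7]
[98.   6.3]
[89.5  6.4]
```

Request:
{"fn": "move_arm", "kwargs": {"rows": [[0,0,0,0,0.3,2,0.5],[0,0,0,0,0.65,4,0.5],[0,0,0,0,0.65,6,0.5],[0,0,0,0,0.65,7.7,0.5],[0,0,0,0,0.65,7.7,0.5]]}}

```text
time: 6.3
ee_pos: [0.5631, -0.0122, 0.2291]
tcp_rot: [-2.037, -2.385, 0.007]
ft_force: [-0.2, -0.7, -0.6]
width: 0.01
```

Request:
{"fn": "move_arm", "kwargs": {"rows": [[0,0,0,0,0,0,0.5],[0,0,0,0,0,0,0.5],[0,0,0,0,0,0,0.5],[0,0,0,0,0,0,0.5],[0,0,0,0,0,0,0.5]]}}

```text
time: 6.8
ee_pos: [0.5651, -0.0108, 0.2333]
tcp_rot: [2.037, 2.39, 0.001]
ft_force: [0.2, 0.5, -1.9]
width: 0.0103
```

Run:
```python
from h import *
a=np.radians(98.9);u=-np.array([np.cos(a),np.sin(a)]);tip=np.array([.5535,.065]);P=tip-.19*u
print("axis",P)
delta([*(P+.145*u),.2322],98.9)
S=cam("scene");W=cam("wrist")
i=cv2.resize(S["px"][60:230,210:370],None,fx=3,fy=3,interpolation=cv2.INTER_CUBIC)
w=W["px"];f=np.zeros((510,480+300,3),np.uint8);f[:,:480]=i;f[:300,480:]=cv2.resize(w[50:250,170:370],(300,300));cv2.imwrite("pics/m4.png",f)
```

```text
axis [0.52410503 0.25271237]
now [ 0.5651 -0.0108  0.2333] ang 99.12
turn [0.001 0.    0.004] shift cm [12.17  0.07  0.11]
```

View pics/m4.png

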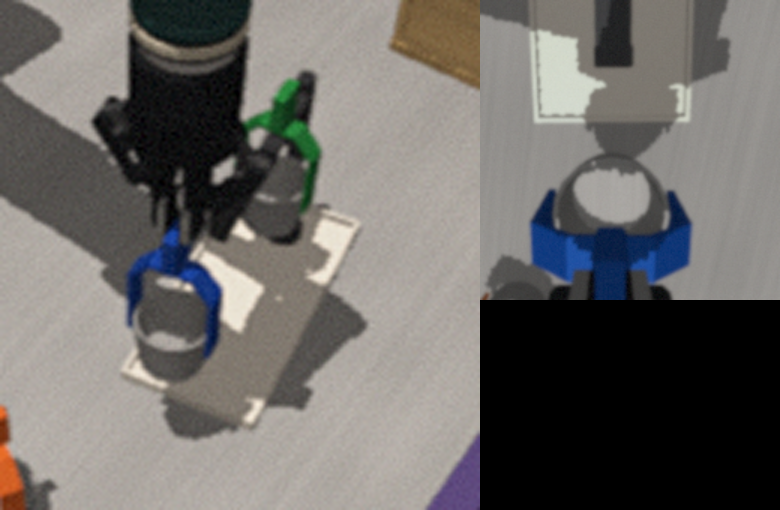

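The cup is in line with the arm and just short of the tip: arm column ~613 against handle centre ~611 in the inset. Green hangs undisturbed. I insert slowly.

Request:
{"fn": "move_arm", "kwargs": {"rows": [[0,0,0,1,0,0.1,0.5],[0,0,0,2.2,0,0.1,0.5],[0,0,0,3.4,0,0.1,0.5],[0,0,0,4.7,0,0.1,0.5],[0,0,0,6,0,0.1,0.5]]}}

```text
time: 7.4
ee_pos: [0.5551, 0.05, 0.2318]
tcp_rot: [-2.037, -2.392, -0.0]
ft_force: [-0.2, -0.1, -1.7]
width: 0.0104
```

Request:
{"fn": "move_arm", "kwargs": {"rows": [[0,0,0,1.3,0,0,0.5],[0,0,0,2.6,0,0,0.5],[0,0,0,3.9,0.05,0,0.5],[0,0,0,5.1,0.05,0,0.5],[0,0,0,6.1,0.05,0,0.5]]}}

```text
time: 7.9
ee_pos: [0.546, 0.1099, 0.2317]
tcp_rot: [-2.037, -2.391, -0.0]
ft_force: [0.4, 1.0, -1.8]
width: 0.0099
```

Request:
{"fn": "move_arm", "kwargs": {"rows": [[0,0,0,0,0,0,0.5],[0,0,0,0,0,0,0.5],[0,0,0,0,0,0,0.5],[0,0,0,0,0,0,0.5],[0,0,0,0,0,0,0.5]]}}

```text
time: 8.4
ee_pos: [0.5463, 0.1083, 0.2317]
tcp_rot: [2.039, 2.39, -0.0]
ft_force: [0.4, -0.1, -1.4]
width: 0.0097
```

Run:
```python
from h import *
a=np.radians(98.9);u=-np.array([np.cos(a),np.sin(a)]);P=np.array([.5241,.2527])
delta([*(P+.145*u),.1992],98.9)
S=cam("scene");W=cam("wrist")
i=cv2.resize(S["px"][60:230,210:370],None,fx=3,fy=3,interpolation=cv2.INTER_CUBIC)
f=np.zeros((510,480+300,3),np.uint8);f[:,:480]=i;f[:300,480:]=cv2.resize(W["px"][50:250,170:370],(300,300));cv2.imwrite("pics/m5.png",f)
```

```text
now [0.5463 0.1083 0.2317] ang 99.06
turn [0.    0.    0.003] shift cm [0.11 0.04 3.25]
```

View pics/m5.png

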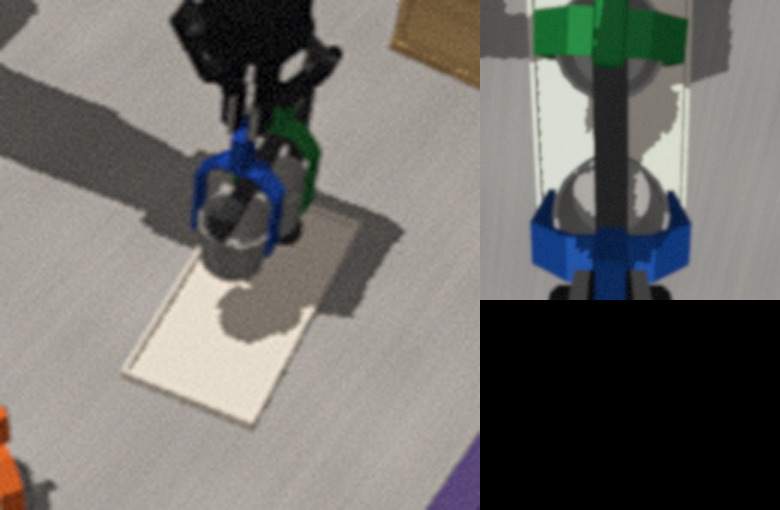

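The arm is through the window and centred (column ~611), and green is clear. Lowering.

Request:
{"fn": "move_arm", "kwargs": {"rows": [[0,0,0,0.05,0.03,0.7,0.5],[0,0,0,0.1,0.03,1.4,0.5],[0,0,0,0.1,0.03,2.1,0.5],[0,0,0,0.1,0.03,2.8,0.5],[0,0,0,0.1,0.03,2.8,0.5]]}}

```text
time: 9.0
ee_pos: [0.5455, 0.1097, 0.2017]
tcp_rot: [-2.036, -2.389, 0.004]
ft_force: [0.5, -1.0, -1.2]
width: 0.01
```

Request:
{"fn": "move_arm", "kwargs": {"rows": [[0,0,0,0,0,0,0.5],[0,0,0,0,0,0.1,0.5],[0,0,0,0,0,0.2,0.5],[0,0,0,0,0,0.2,0.5],[0,0,0,0,0,0.2,0.5]]}}

```text
time: 9.5
ee_pos: [0.5465, 0.1098, 0.2019]
tcp_rot: [2.038, 2.391, 0.001]
ft_force: [0.3, -0.3, -0.4]
width: 0.0101
```

Request:
{"fn": "move_arm", "kwargs": {"rows": [[0,0,0,0,0,0.05,0.5],[0,0,0,0,0,0.1,0.5],[0,0,0,0,0,0.1,0.5],[0,0,0,0,0,0.1,0.5],[0,0,0,0,0,0.1,0.5]]}}

```text
time: 10.0
ee_pos: [0.5464, 0.1098, 0.2007]
tcp_rot: [2.038, 2.391, 0.0]
ft_force: [0.5, -0.5, -1.3]
width: 0.0101
```

Request:
{"fn": "move_arm", "kwargs": {"rows": [[0,0,0,0,0,0.05,0.5],[0,0,0,0,0,0.1,0.5],[0,0,0,0,0,0.1,0.5],[0,0,0,0,0,0.1,0.5],[0,0,0,0,0,0.1,0.5]]}}

```text
time: 10.5
ee_pos: [0.5464, 0.1098, 0.1997]
tcp_rot: [2.038, 2.391, 0.0]
ft_force: [-0.8, -0.0, -2.4]
width: 0.0104
```

Request:
{"fn": "move_arm", "kwargs": {"rows": [[0,0,0,0,0,0.05,0.5],[0,0,0,0,0,0.1,0.5],[0,0,0,0,0,0.1,0.5],[0,0,0,0,0,0.1,0.5],[0,0,0,0,0,0.1,0.5]]}}

```text
time: 11.0
ee_pos: [0.5465, 0.1098, 0.1992]
tcp_rot: [2.038, 2.39, 0.001]
ft_force: [0.1, -0.5, 1.5]
width: 0.0102
```

Request:
{"fn": "move_arm", "kwargs": {"rows": [[0,0,0,0,0,0.03,0.5],[0,0,0,0,0,0.05,0.5],[0,0,0,0,0,0.05,0.5],[0,0,0,0,0,0.05,0.5],[0,0,0,0,0,0.05,0.5]]}}

```text
time: 11.5
ee_pos: [0.5466, 0.1098, 0.1991]
tcp_rot: [2.037, 2.39, 0.002]
ft_force: [-0.7, -0.4, 5.5]
width: 0.0102
```

Contact came at the expected height (force +5.5 N). Ease off 0.4 mm, then release.

Request:
{"fn": "move_arm", "kwargs": {"rows": [[0,0,0,0,0,-0.04,0.5],[0,0,0,0,0,-0.04,1.1],[0,0,0,0,0,-0.04,1.6],[0,0,0,0,0,-0.04,2.4],[0,0,0,0,0,-0.04,3.2]]}}

```text
time: 12.0
ee_pos: [0.546, 0.1097, 0.1975]
tcp_rot: [-2.037, -2.39, 0.002]
ft_force: [-0.2, -0.3, 0.8]
width: 0.032
```

Request:
{"fn": "move_arm", "kwargs": {"rows": [[0,0,0,0,0,0,4],[0,0,0,0,0,0,4],[0,0,0,0,0,0,4],[0,0,0,0,0,0,4],[0,0,0,0,0,0,4]]}}

```text
time: 12.5
ee_pos: [0.5464, 0.1098, 0.1986]
tcp_rot: [-2.038, -2.391, -0.0]
ft_force: [0.2, -0.1, 0.4]
width: 0.0398
```

Run:
```python
from h import *
s=ctrl.read_state();print(s["ft_force"],s["width"])
S=cam("scene");W=cam("wrist")
i=cv2.resize(S["px"][60:230,210:370],None,fx=3,fy=3,interpolation=cv2.INTER_CUBIC)
f=np.zeros((510,480+300,3),np.uint8);f[:,:480]=i;f[:300,480:]=cv2.resize(W["px"][50:250,170:370],(300,300));cv2.imwrite("pics/m6.png",f)
```

```text
[ 0.20203966 -0.09320409  0.35983093] 0.0397978277228323
```

View pics/m6.png

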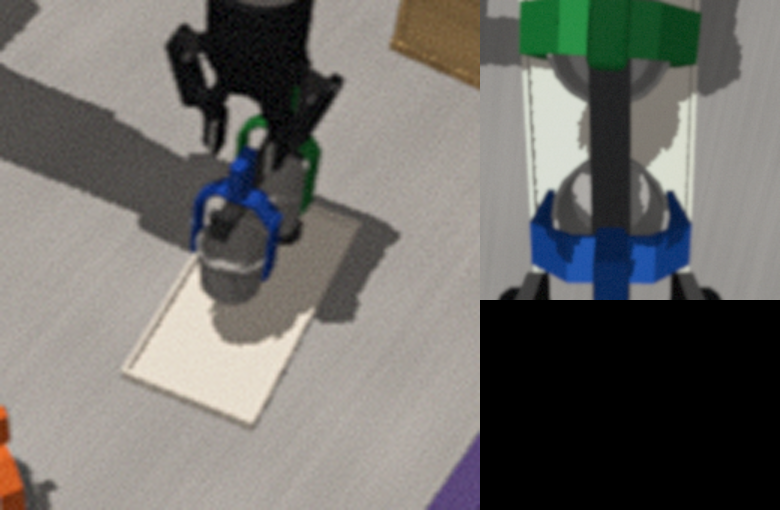

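The blue cup hangs straight on the arm and the fingers are clear of it. Retreat straight up.

Request:
{"fn": "move_arm", "kwargs": {"rows": [[0,0,0,0,0,-2,4],[0,0,0,0,0,-4.5,4],[0,0,0,0,0,-7.5,4],[0,0,0,0,0,-10.5,4],[0,0,0,0,0,-13,4]]}}

```text
time: 13.1
ee_pos: [0.5464, 0.1098, 0.3307]
tcp_rot: [2.037, 2.39, 0.002]
ft_force: [0.5, -0.2, 0.1]
width: 0.0401
```

Request:
{"fn": "move_arm", "kwargs": {"rows": [[0,0,0,-1,-4,0,4],[0,0,0,-2,-8,0,4],[0,0,0,-4,-12,0,4],[0,0,0,-6,-16,0,4],[0,0,0,-8,-20,0,4]]}}

```text
time: 13.6
ee_pos: [0.36, -0.0015, 0.3287]
tcp_rot: [2.036, 2.391, 0.0]
ft_force: [-0.3, -1.1, 0.9]
width: 0.0399
```

Request:
{"fn": "move_arm", "kwargs": {"rows": [[0,0,0,0,0,0,4],[0,0,0,0,0,0,4],[0,0,0,0,0,0,4],[0,0,0,0,0,0,4],[0,0,0,0,0,0,4]]}}

```text
time: 14.1
ee_pos: [0.3622, -0.0004, 0.3281]
tcp_rot: [-2.036, -2.391, 0.001]
ft_force: [-0.0, 0.3, -0.7]
width: 0.0399
```

Run:
```python
from h import *
T=cam("top");S=cam("scene")
f=np.zeros((510,790,3),np.uint8)
f[:450,:480]=cv2.resize(S["px"][60:210,230:390],(480,450),interpolation=cv2.INTER_CUBIC)
f[:270,490:]=cv2.resize(T["px"][150:240,115:215],(300,270),interpolation=cv2.INTER_CUBIC);cv2.imwrite("pics/m7.png",f)
for n,c in(("top",T),("scene",S)):
  o=np.load(f"{n}1.npy",allow_pickle=True).item()
  for nm,lo,hi in(("green",(45,100,40),(75,255,255)),("orange",(5,150,90),(15,255,255)),("blue",(105,150,60),(125,255,255))):
    r=[]
    for q in(o,c):
      m=cv2.inRange(cv2.cvtColor(q["px"],cv2.COLOR_BGR2HSV),lo,hi)
      l,_,st,ce=cv2.connectedComponentsWithStats(m);m0=[(st[i,4],*np.round(ce[i],1)) for i in range(1,l) if st[i,4]>60 and 60<ce[i][1]<300 and ce[i][0]<400 and ce[i][0]>100];r.append(m0)
    print(n,nm,r)
```

```text
top green [[(np.int32(146), np.float64(147.9), np.float64(181.1)), (np.int32(130), np.float64(151.8), np.float64(196.8))], [(np.int32(143), np.float64(148.0), np.float64(181.1)), (np.int32(134), np.float64(151.9), np.float64(197.2))]]
top orange [[(np.int32(134), np.float64(316.9), np.float64(195.5)), (np.int32(98), np.float64(309.5), np.float64(209.3))], [(np.int32(107), np.float64(317.2), np.float64(195.1)), (np.int32(71), np.float64(308.7), np.float64(210.5))]]
top blue [[], []]
scene green [[(np.int32(304), np.float64(305.1), np.float64(103.7))], [(np.int32(281), np.float64(305.9), np.float64(103.1))]]
scene orange [[(np.int32(407), np.float64(209.4), np.float64(214.7))], [(np.int32(409), np.float64(209.4), np.float64(214.7))]]
scene blue [[(np.int32(382), np.float64(153.1), np.float64(266.5))], [(np.int32(284), np.float64(291.0), np.float64(125.9))]]
```

View pics/m7.png

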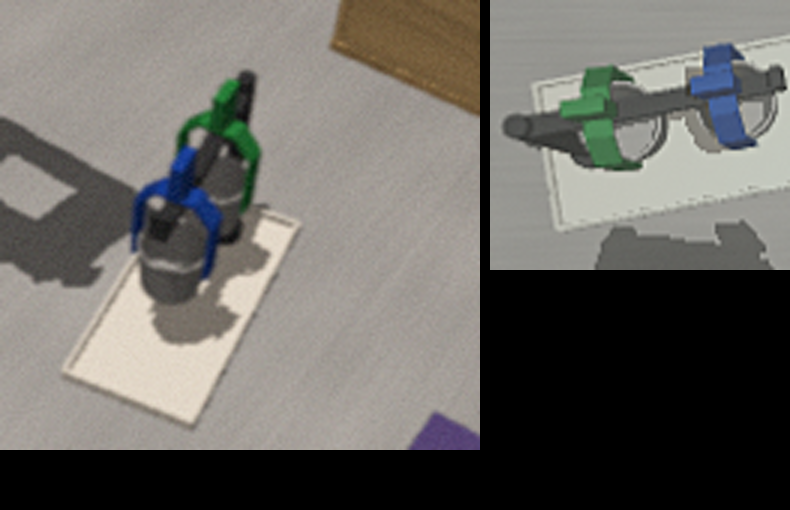

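Both cups hang straight; blue sits between green and the tip, with its tab at about (189,178) in the top view. Green and orange have not moved. One last stillness check, then hand in.

Run:
```python
from h import *
c=cam("top");p=plane(c,[[189,177.5]],.232)[0];print(p,np.hypot(*(p[:2]-[.5226,.2502])))
for k in range(3):
  c=cam("scene");m=cv2.inRange(cv2.cvtColor(c["px"],cv2.COLOR_BGR2HSV),(105,150,60),(125,255,255))[60:200,230:390]
  ys,xs=np.nonzero(m);print(xs.mean(),ys.mean(),len(xs))
  for _ in range(4):cam("top")
print(ctrl.close_job())
```

```text
[0.54521933 0.10827612 0.232     ] 0.14371507311552184
60.778546712802765 65.71280276816609 289
61.07608695652174 65.93478260869566 276
60.954703832752614 65.88850174216027 287
the job is handed in; nothing more can be done
None
```

The blue cup hangs by its handle on the hook, between the green cup and the upturned tip, and I handed the job in at about 15 s of the 42 s allowed. I pinched its tab, brought its window over the tip from the end and lowered the bridge onto the arm. Contact came at the expected height (about 5.5 N), and I then released it and backed the gripper away.

Last checks:
- **Position:** the blue tab measures about 144 mm out from the post axis (asked for about 145, allowed 125 to 170).
- **Straight and still:** it looks straight in both views. Its colour blob moved by less than 0.4 px over three pictures spanning about half a second, which I put down to image noise.
- **Green cup:** it stayed within about 1 px of its starting place in both cameras.
- **Orange cup:** no change in the scene camera. In the top camera its two colour patches shrank and shifted up to about 1.4 px, which I take to be the arm's shadow.

Nothing failed. Two measurements disagreed slightly:
- **Blue tab:** the scene camera and the wrist camera differed by about 5 mm on its position. I used the closer wrist view.
- **Hook arm:** the top camera read the arm about 2.5 mm short of its stated length.

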